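# Clear the divider from a pack case and offer up the cell block

### The arm

A 7-joint arm with a two-finger parallel gripper is mounted at the origin on a cart in front of the work surface, level with it; the furniture and walls round the work are solid. World frame = base frame: x ahead of the robot, y to its left, z up, the work surface at z = 0. Lengths are in m, angles in rad, forces in N, time in s.
With the tool pointing down it reaches from about 0.425 to 0.875 m from the base axis. Payload 4.7 kg.
Tool frame: the origin (TCP) lies midway between the tips of the shut fingers; the grasp point (between the pads) lies 19 mm behind it; z points along the fingers, y is the line along which they close (so a half turn about z gives the same grasp; the last joint's range is limited). The gripper opens to 87 mm and grips with 3 to 60 N. Pads are 19 mm wide; open, the fingers measure 117 mm over their backs; the gripper's body (75 mm by 190 mm) begins 51 mm behind the grasp point.
Start: joints at [1.174, 0.321, -0.07, 1.45, 0.023, 1.371, -0.057], TCP at [0.26, -0.596, 0.223] pointing down, gripper open.
Joint ranges: [-2.86, 2.86], [-0.3, 2.09], [-1.38, 1.24], [0.06, 2.45], [-1.56, 4.7], [0.09, 2.05], [-2.69, 2.69]. Speed limits (rad/s): [2.57, 2.57, 3.14, 3.14, 3.14, 3.14, 3.14].

### API

Orientations are given as a rotation vector (axis times angle).
In Python, from bench import ctrl gives the robot as it stands. The module is installed in compiled form; this text tells all that it offers.
- The arm moves only by the shell command python3 -m handwheel 'ROWS' [FORCE]. ROWS is JSON, a list of rows, each a list of 7 numbers: the finger opening in m, from 0 to 0.087, then the shift along the tool's x, y, z in m, then the turn, a rotation vector about the tool's x, y, z in degrees. A call has 1 to 12 rows; each row shifts and turns the commanded pose from where the row before left it, along the tool's axes as they then stand; what a row does not reach is not made up. A row lasts 1/8 s, in which the tool goes at most 62.5 mm and 10.7 degrees, less where a joint would pass 70% of its speed; a pose out of reach is approached as far as the arm can. A call is refused whole if a number of a shift passes 0.0625 or a number of a turn 10.7, either way. A call with a gripper value outside its range is refused whole. The fingers move at their own pace and stop on an object; FORCE is the grip in N (left out, the last holds). Time passes only in rows, so rows that do not move let the fingers close. It gives the time, the measured TCP pose, the force, the opening and the grip force at its end, in the units of the state.
- ctrl.get_state(): the state, without advancing time (a new reading comes with each control period).
- ctrl.get_image(name): name is "side" or "top" or "wrist"; returns (picture, depth): 480x640x3 uint8, blue, green, red; 480x640 float32, m along the optical axis (not along the pixel's ray), 0 where there is no reading.
- ctrl.camera_info(name): a dict with "intrinsics" (3x3 intrinsics, pixels), "R" (3x3) and "t" (3): a world point X has camera coordinates R X + t. Camera axes: x right, y down, z forward; pixel columns grow to the right and rows downward; lengths in m; the calibration is good to about 2 mm. A picture is of the moment at which its call begins: read the wrist's pose just before it. camera_info takes no time and is no camera call; for the wrist camera it gives the pose at the moment of the call.
- ctrl.close_job(): hands the job in; it is judged then, once.
The state is a dict: "time": time; "joint_positions": joint angles; "qd": joint speeds; "joint_torque": joint torques, N m; "position": TCP position; "tool_rot": TCP orientation; "ft_force": force on the tool from outside, world axes, zero at the start; "torque": the same for the moment, N m; "grip_width": opening from 0.0 (shut) to 1.0 (fully open); "grip_force": force on a finger pad.
Only numpy, scipy, OpenCV 4.12 (cv2) and the standard library are available. Lean on these libraries where they do the work, as an engineer would, in place of code of your own. Each camera call takes 0.05 s, during which the arm holds its last target. There are 200 camera calls.

### The job

The open pack case still has a divider standing across its bay: pull it up out of its slots and stand it on the bench on its lower edge, leaning at a slant against the black adapter brick, so that its faces stay off the dirty bench. Then lift the cell block over the flux bottle and the screw jar without disturbing them and lower it squarely into the bay, centred between the walls, stopping with its underside about half a centimetre above the case floor and not touching the case, so that the balance lead can be threaded underneath. Finish still holding it there in the gripper; do not set it down or let go.

Things in the scene. Friction and masses are not known exactly. Their poses are not given: they have to be found in the camera images.
- pack_case: Grey plastic lower half of a pack case, open on top, fixed. Origin: centre of its underside on the bench; z up, x across, y along. Bay 76 (x) by 128 mm (y) inside; walls 4 mm thick, 28 mm high; floor 4 mm thick. On each end wall two 6 mm deep ribs, wall-high, form a slot 11 mm wide, leaving 116 mm between ribs. Screw bosses at the corners; a cable gland sticks out 16 mm at the -y end.
- bay_floor (a point): Centre of the case's inner floor (top face of the floor, 4 mm above the bench), axes as the case; here the middle of the cell block's underside belongs.
- divider: Flat tan board 8 mm thick (x), 122 mm wide (y), 80 mm high (z), 0.09 kg, loose. At the start it stands upright on the case floor, lengthwise in the middle of the bay, ends in the two slots (1.5 to 3 mm play), 56 mm of it above the walls. Origin: middle of its lower edge; z runs up the board.
- divider_top (a point): Middle of the divider's top edge, 80 mm above its origin.
- adapter_brick: Black mains adapter, a low brick lying loose on the bench, 52 mm (x) by 148 mm (y; its square body from -65 to +63 mm), 31 mm high, 0.4 kg. Origin: centre of its underside. Its long sides are the -x face (towards the robot) and the +x face. A board leaned 10 to 20 degrees from vertical against it stays.
- cell_block: Block of 4 x 3 upright round cells in black spacers, loose, 62 mm (x) by 102 mm (y), 66 mm high, about 0.72 kg. Origin: centre of its underside; z up. Solid to grip are the spacer plates at 0 to 8 and 54 to 60 mm height; grasp across the 62 mm from above, at the upper spacer. It is the one at the bench's front; a like block stands far back right.
- flux_bottle: White squeeze bottle with a red spout, 35 mm across, 97 mm high, standing loose between the cell block and the case. Origin: centre of its underside. Not to be disturbed.
- screw_jar: Round jar with a black lid, 50 mm across, 69 mm high, standing loose beside the bottle. Origin: centre of its underside. Not to be disturbed.
- module_front (a point): Middle of the top front edge of the fixed tall power module that stands behind the bottle and jar: a box 256 mm high (its wires and boards to 280), 170 mm wide along y, reaching 245 mm back (+x) from here. Keep the hand and the load in front of it.
Not all that is in view belongs to the job. Of the things that look like the divider, the larger one is meant.

How it is judged:
By the outcome, as a careful person would: the job done as asked, in the order asked, and still so for the second after the job is handed in, while the arm keeps its last pose, push and grip.
It also fails if it takes over 72 s, if anything falls off the work surface, if the arm or the gripper's body presses on something with over 40 N, if the wrist force passes 120 N, or if a joint passes its speed limit or range.

## Working session

There is one attempt and no reset: what is moved stays moved. The work goes in short steps, Python scripts to look and compute and a shell command to move; the robot and the scene stay as the last step left them, time stands still between calls to the robot, and variables do not carry over. Pictures are saved under pics/ and viewed, at most 10 in all, crops included, and the job is handed in when it is done.

```bash
mkdir -p pics; cat > h.py <<'E'
import numpy as np, cv2
from bench import ctrl
from scipy.spatial.transform import Rotation as Ro
def grab(n):
    ci=ctrl.camera_info(n); im,d=ctrl.get_image(n)
    return im,d,ci
def cloud(d,ci):
    K=np.array(ci["intrinsics"]);R=np.array(ci["R"]);t=np.array(ci["t"])
    v,u=np.mgrid[:d.shape[0],:d.shape[1]]
    c=np.stack([(u-K[0,2])/K[0,0]*d,(v-K[1,2])/K[1,1]*d,d],-1)
    P=(c-t)@R; P[d==0]=np.nan
    return P
E
python3 - <<'E'
from h import *
s=ctrl.get_state(); print({k:np.round(v,3).tolist() for k,v in s.items()})
for n in ["top","side"]:
    im,d,ci=grab(n); cv2.imwrite(f"pics/{n}0.png",im); np.savez(f"{n}0.npz",im=im,P=cloud(d,ci))
    print(n,np.round(-np.array(ci["R"]).T@ci["t"],3),np.round(np.array(ci["R"])[2],2),np.array(ci["intrinsics"])[0,0])
E
```

```text
{'time': 0.0, 'joint_positions': [1.174, 0.322, -0.07, 1.452, 0.023, 1.371, -0.057], 'qd': [0.0, -0.0, 0.001, -0.001, 0.001, 0.002, -0.0], 'joint_torque': [-0.0, -49.129, -0.404, -31.253, -0.064, 0.044, 0.0], 'position': [0.259, -0.595, 0.221], 'tool_rot': [-3.074, -0.64, 0.001], 'ft_force': [-0.207, -0.1, -0.928], 'torque': [-0.006, -0.045, 0.015], 'grip_force': 0.0, 'grip_width': 1.0}
top [ 0.546 -0.053  1.18 ] [ 0.08 -0.02 -1.  ] 512.3616316841454
side [0.351 0.812 0.887] [ 0.21 -0.76 -0.61] 623.0113239856321
```

View pics/top0.png

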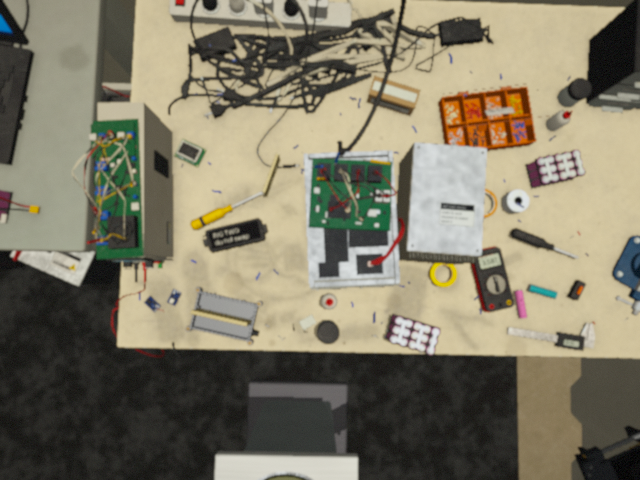

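View pics/side0.png

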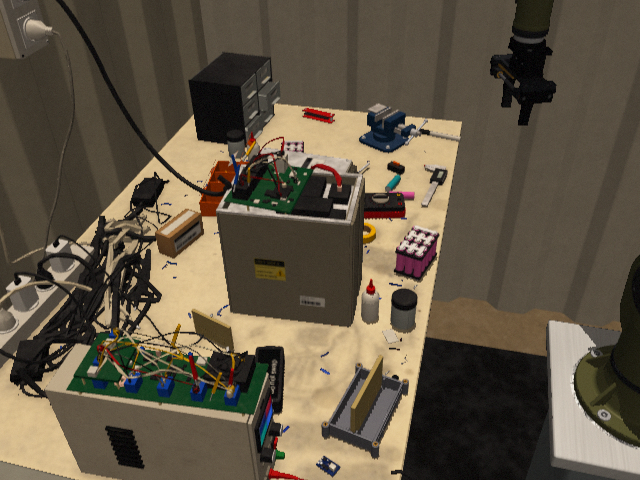

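Top view: the case is at (225,314) with the divider at (225,312), the brick at (236,235), the cell block at (413,334), the bottle at (329,301) and the jar at (327,331). 

Candidates:
- **Divider:** the board in the case at top (225,312), side (367,395), against the smaller tan board at top (272,175), side (212,330). The one in the case is larger and is standing in the slots, so I choose it.
- **Block:** the front one at top (413,334), against the far one at (555,168). I choose the front one.
- **Brick:** the one at (236,235), against the small black box at (462,31). I choose the one at (236,235).

```bash
cat >> h.py <<'E'
def rect(P,lo,hi,box,name="",pr=True):
    # box: xmin,xmax,ymin,ymax in world ; min-area rectangle of points at heights lo..hi
    m=(P[...,2]>lo)&(P[...,2]<hi)&(P[...,0]>box[0])&(P[...,0]<box[1])&(P[...,1]>box[2])&(P[...,1]<box[3])
    q=P[m]
    if len(q)<4: print(name,"none",len(q)); return
    (c,(w,h),a)=cv2.minAreaRect((q[:,:2]*1000).astype(np.float32))
    if w<h: w,h,a=h,w,a+90
    a=(a+90)%180-90   # direction of long side from +x
    if pr: print(name,len(q),"c",np.round(c,1),"LxW",round(w,1),round(h,1),"long dir",round(a,1),"z med",round(float(np.median(q[:,2]))*1000,1), "z rng",np.round(np.percentile(q[:,2],[2,98])*1000,1))
    return c,w,h,a
E
python3 - <<'E'
from h import *
im=np.load("top0.npz")["im"];P=np.load("top0.npz")["P"];S=np.load("side0.npz")["P"]
for n,(u,v) in dict(bench=(280,320),case=(225,312),caseT=(225,295),brick=(236,235),block=(413,334),bottle=(329,301),jar=(327,331),modfront=(350,280),bl=(312,280),br=(392,282)).items(): print(n,np.round(P[v,u]*1000))
for n,(u,v) in dict(div=(377,365),mod=(290,210),block=(418,240),jar=(404,293),bottle=(371,290)).items(): print("S",n,np.round(S[v,u]*1000))
c=np.vstack([cv2.resize(im[210:350,180:340],None,fx=3.4,fy=3.4,interpolation=cv2.INTER_CUBIC)]); cv2.imwrite("pics/crop1.png",c)
E
```

```text
bench [449.  24.   2.]
case [464. 149.   3.]
caseT [502. 151.  -1.]
brick [638. 126.  31.]
block [ 431. -268.   68.]
bottle [498. -84.  89.]
jar [433. -82.  68.]
modfront [ 544. -117.  251.]
bl [542. -48. 257.]
br [ 542. -192.  255.]
S div [449. 111.  83.]
S mod [640. -48. 263.]
S block [ 429. -272.   66.]
S jar [433. -96.  66.]
S bottle [495. -78.  77.]
```

View pics/crop1.png

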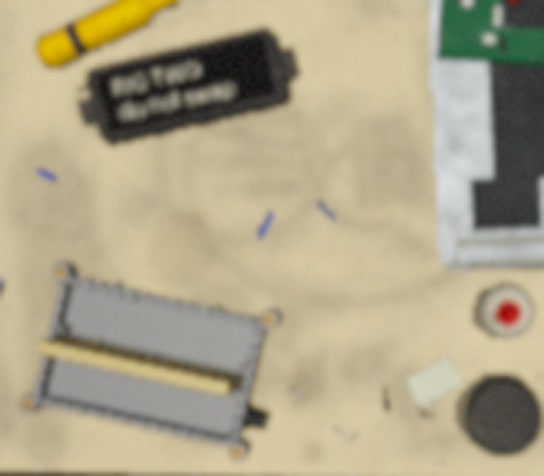

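The crop confirms the larger tan board standing in the grey case, its gland on the right (-y). The brick at crop (190,85) and the bottle and jar at (505,310) and (500,415) are clear. Next I'll fit poses.

```bash
python3 - <<'E'
from h import *
P=np.load("top0.npz")["P"];S=np.load("side0.npz")["P"]
for t,Q in (("top",P),("side",S)):
    cb=(.38,.56,.06,.26)
    rect(Q,.076,.092,cb,t+" div top"); rect(Q,.020,.036,cb,t+" rim"); rect(Q,.04,.092,cb,t+" div all")
    rect(Q,.024,.036,(.56,.72,.02,.25),t+" brick"); 
    rect(Q,.055,.075,(.36,.52,-.36,-.18),t+" block")
    rect(Q,.03,.12,(.47,.53,-.13,-.04),t+" bottle"); rect(Q,.06,.08,(.38,.47,-.13,-.03),t+" jar")
    rect(Q,.24,.27,(.4,.9,-.25,.05),t+" module")
    m=(Q[...,0]>.52)&(Q[...,0]<.6)&(abs(Q[...,2])<.01)&(Q[...,1]>.1)&(Q[...,1]<.2); print("bench z",np.round(np.median(Q[m],0),4),m.sum())
E
```

```text
top div top 242 c [456.4 147.4] LxW 121.0 8.5 long dir 78.9 z med 83.1 z rng [76.8 88.1]
top rim 616 c [437. 158.] LxW 179.9 141.4 long dir 79.3 z med 26.9 z rng [20.3 33.1]
top div all 348 c [456.5 147.6] LxW 122.1 8.6 long dir 78.9 z med 81.9 z rng [43.1 87.5]
top brick 1410 c [655. 141.] LxW 159.3 91.0 long dir -74.6 z med 30.6 z rng [24.5 35.1]
top block 1342 c [ 427.8 -272.3] LxW 103.6 62.7 long dir 74.5 z med 64.9 z rng [57.3 70.4]
top bottle 207 c [495.9 -86.2] LxW 33.0 32.7 long dir -88.8 z med 62.3 z rng [46.4 89. ]
top jar 422 c [429.2 -84.4] LxW 47.6 47.4 long dir -89.0 z med 68.7 z rng [63.9 73. ]
top module 8144 c [ 662.4 -123. ] LxW 266.2 178.2 long dir 4.0 z med 256.1 z rng [243.  269.5]
bench z [ 5.599e-01  1.500e-01 -5.000e-04] 1530
side div top 362 c [458.3 148.6] LxW 123.4 9.1 long dir 78.6 z med 83.0 z rng [76.6 86.1]
side rim 1197 c [437.  159.7] LxW 177.8 145.5 long dir 78.7 z med 26.4 z rng [20.3 34.4]
side div all 764 c [458.2 148.5] LxW 123.6 9.2 long dir 78.5 z med 74.2 z rng [41.3 85.6]
side brick 967 c [639.9 126.7] LxW 137.0 51.5 long dir -73.4 z med 31.2 z rng [26.1 34.5]
side block 904 c [ 430.8 -269.3] LxW 103.3 64.4 long dir 74.4 z med 64.7 z rng [56.3 69.6]
side bottle 611 c [505.2 -75.8] LxW 66.1 49.4 long dir -90.0 z med 60.0 z rng [ 31.2 114.6]
side jar 417 c [431.7 -82.9] LxW 49.4 48.6 long dir -76.0 z med 68.0 z rng [60.4 71.9]
side module 5800 c [ 662.7 -122.5] LxW 264.2 184.9 long dir 3.9 z med 253.7 z rng [241.  269.3]
bench z [ 5.602e-01  1.520e-01 -3.000e-04] 2088
```

```bash
cat >> h.py <<'E'
def to(pos,yaw=None,R=None,s=None):
    """shift in current tool axes (mm) and turn (deg, tool axes) to reach TCP pos with tool y at yaw (deg), pointing down"""
    s=s or ctrl.get_state(); R0=Ro.from_rotvec(s["tool_rot"])
    if R is None:
        c,q=np.cos(np.radians(yaw)),np.sin(np.radians(yaw)); y=np.array([c,q,0]); z=np.array([0,0,-1.]); R=Ro.from_matrix(np.stack([np.cross(y,z),y,z],1))
    sh=R0.inv().apply(np.array(pos)-s["position"])*1000
    tu=(R0.inv()*R).as_rotvec(degrees=True)
    print("t",round(s["time"],2),"pos",np.round(np.array(s["position"])*1000,1),"shift",np.round(sh,1),"turn",np.round(tu,2),"ft",np.round(s["ft_force"],1),"grip",round(s["grip_width"]*87,1),round(s["grip_force"],1)); return R
E
python3 - <<'E'
from h import *
to([.46,-.25,.25],-11.2)
s=ctrl.get_state(); s=dict(s); s["position"]=[.46,-.25,.25]; to([.457,.148,.25],-11.2,s=s)
P=np.load("top0.npz")["P"]
m=(P[...,2]>.1)&(P[...,1]>.2)&(P[...,0]<.9); print("left module", np.round(np.nanpercentile(P[m],[1,50,99],axis=0),3))
E
```

```text
t 0.1 pos [ 259.3 -595.5  221.6] shift [ 321.9 -236.7  -28. ] turn [-9.000e-02 -4.000e-02 -5.526e+01] ft [ 0.6  0.7 -0.4] grip 87.1 0.0
t 0.1 pos [ 460. -250.  250.] shift [ 156.2 -366.1    0.6] turn [-9.000e-02 -4.000e-02 -5.526e+01] ft [ 0.6  0.7 -0.4] grip 87.1 0.0
left module [[0.571 0.271 0.1  ]
 [0.73  0.329 0.203]
 [0.893 0.603 0.284]]
```

```bash
python3 -m handwheel '[[0.087,0.040,-0.0295,-0.0035,0,0,0],[0.087,0.040,-0.0295,-0.0035,0,0,0],[0.087,0.040,-0.0295,-0.0035,0,0,0],[0.087,0.040,-0.0295,-0.0035,0,0,0],[0.087,0.040,-0.0295,-0.0035,0,0,0],[0.087,0.040,-0.0295,-0.0035,0,0,0],[0.087,0.040,-0.0295,-0.0035,0,0,0],[0.087,0.040,-0.0295,-0.0035,0,0,0]]'
python3 -m handwheel '[[0.087,0.0195,-0.046,0,0,0,0],[0.087,0.0195,-0.046,0,0,0,0],[0.087,0.0195,-0.046,0,0,0,0],[0.087,0.0195,-0.046,0,0,0,0],[0.087,0.0195,-0.046,0,0,0,0],[0.087,0.0195,-0.046,0,0,0,0],[0.087,0.0195,-0.046,0,0,0,0],[0.087,0.0195,-0.046,0,0,0,0],[0.087,0,0,0,0,0,-9],[0.087,0,0,0,0,0,-9],[0.087,0,0,0,0,0,-9]]'
python3 -m handwheel '[[0.087,0,0,0,0,0,-9],[0.087,0,0,0,0,0,-9],[0.087,0,0,0,0,0,-9],[0.087,0,0,0,0,0,0],[0.087,0,0,0,0,0,0]]'
python3 - <<'E'
from h import *
to([.457,.148,.15],-11.2)
im,d,ci=grab("wrist"); P=cloud(d,ci); cv2.imwrite("pics/w1.png",im)
print(np.round(-np.array(ci["R"]).T@ci["t"],3),np.round(np.array(ci["R"]),2).tolist())
np.savez("w1.npz",P=P,im=im)
cb=(.38,.56,.06,.26)
rect(P,.076,.092,cb,"div top"); rect(P,.022,.034,cb,"rim")
E
```

```text
time: 1.1
position: [0.459, -0.2502, 0.2504]
tool_rot: [-3.076, -0.641, 0.001]
ft_force: [0.9, 0.0, 0.0]
grip_width: 0.998
grip_force: 0.0
time: 2.48
position: [0.4544, 0.148, 0.2501]
tool_rot: [-2.837, -1.349, 0.001]
ft_force: [-1.8, -0.6, 0.6]
grip_width: 1.006
grip_force: 0.0
time: 3.1
position: [0.4546, 0.1478, 0.2503]
tool_rot: [-2.452, -1.964, 0.001]
ft_force: [-0.4, -0.1, 1.0]
grip_width: 1.001
grip_force: 0.0
t 3.1 pos [454.6 147.8 250.3] shift [  0.7   2.3 100.3] turn [-0.01  0.02 -1.41] ft [-0.4 -0.1  1. ] grip 87.1 0.0
[0.47  0.213 0.413] [[0.98, -0.22, -0.0], [-0.21, -0.95, 0.24], [-0.05, -0.24, -0.97]]
div top 1015 c [459.5 149. ] LxW 121.4 8.0 long dir 78.5 z med 84.4 z rng [82.8 86. ]
rim 2058 c [440.5 161.5] LxW 170.5 142.2 long dir 78.8 z med 28.3 z rng [22.4 30.2]
```

View pics/w1.png

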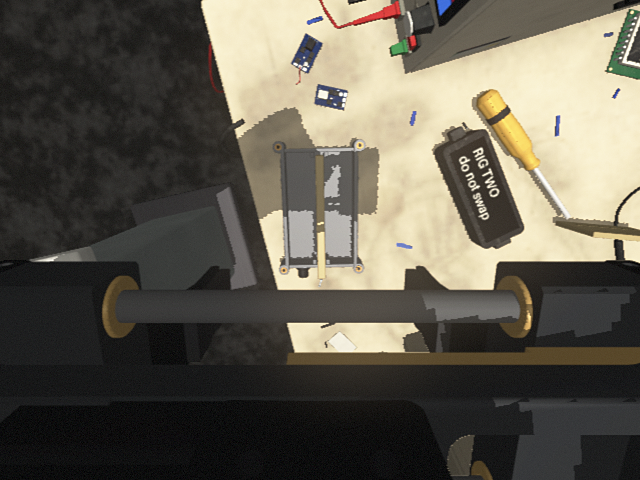

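The wrist view shows the case at (320,205) with the divider lengthwise in it, the brick at (483,185), and the gripper's bar at the bottom. The rim fit was polluted by the cart edge at (190,250), so I'll redo it in the case frame.

```bash
cat >> h.py <<'E'
def local(P,c,yaw,lx,ly,lo,hi,name=""):
    """points inside a box (m) round c in a frame turned by yaw: extents in that frame and min-area rect"""
    a=np.radians(yaw);ex=np.array([np.cos(a),np.sin(a)]);ey=np.array([-ex[1],ex[0]])
    q=P[np.isfinite(P[...,2])]; d=q[:,:2]-c; x=d@ex;y=d@ey
    m=(abs(x)<lx)&(abs(y)<ly)&(q[:,2]>lo)&(q[:,2]<hi); q=q[m]
    if len(q)<10: print(name,"few",len(q));return
    e=np.percentile(np.stack([x[m],y[m]],1),[.5,99.5],axis=0)*1000
    (cc,wh,an)=cv2.minAreaRect((q[:,:2]*1000).astype(np.float32))
    print(name,len(q),"x",np.round(e[:,0],1),"y",np.round(e[:,1],1),"rect",np.round(cc,1),np.round(wh,1),round(an,1),"z",round(np.median(q[:,2])*1000,1)); return q
E
python3 - <<'E'
from h import *
for n in ("w1","top0","side0"):
    P=np.load(n+".npz")["P"]
    local(P,[.458,.148],-11.3,.05,.078,.023,.033,n+" rim")
    local(P,[.458,.148],-11.3,.02,.07,.078,.09,n+" div")
    local(P,[.638,.127],16,.036,.085,.025,.036,n+" brick")
    local(P,[.638,.127],16,.036,.060,.028,.036,n+" brickbody")
E
python3 -m handwheel '[[0.087,0,0.003,0.04,0,0,-1.4],[0.087,0,0.0,0.04,0,0,0],[0.087,0,0,0.04,0,0,0],[0.087,0,0,0.04,0,0,0],[0.087,0,0,0.04,0,0,0],[0.087,0,0,0,0,0,0],[0.087,0,0,0,0,0,0]]' 25
python3 -c "
from h import *
to([.458,.148,.047],-11.3)"
```

```text
w1 rim 1941 x [-47.6  49. ] y [-74.  76.] rect [458.6 149. ] [152.4  98.3] 78.4 z 28.3
w1 div 1015 x [-2.7  5.3] y [-59.1  61.9] rect [459.5 149. ] [121.4   8. ] 78.5 z 84.4
w1 brick 5602 x [-22.3  29.7] y [-61.2  65.7] rect [642.2 126.4] [ 52.4 135.7] 15.0 z 31.9
w1 brickbody 5149 x [-22.2  29.7] y [-59.3  59.4] rect [641.8 128.1] [ 52.4 120.6] 15.1 z 31.9
top0 rim 507 x [-49.4  47.1] y [-75.8  74.6] rect [457.2 147.8] [151.5  98.7] 78.9 z 27.4
top0 div 232 x [-5.7  2.7] y [-61.3  58.7] rect [456.4 147.4] [121.    8.5] 78.9 z 83.2
top0 brick 1305 x [-25.5  26.5] y [-66.1  64.8] rect [639.3 125.2] [ 52.5 137.3] 15.0 z 30.9
top0 brickbody 1108 x [-25.4  26.5] y [-59.   59.1] rect [638.5 127.3] [ 52.2 120.1] 15.0 z 31.2
side0 rim 931 x [-49.   49.2] y [-74.3  76.2] rect [458.2 148.4] [153.   99.2] 78.5 z 27.0
side0 div 336 x [-4.1  4.4] y [-59.7  61.2] rect [458.3 148.6] [123.4   9.1] 78.5 z 83.1
side0 brick 958 x [-23.5  27.1] y [-64.4  65.9] rect [639.7 127.4] [ 51.5 135.5] 16.6 z 31.2
side0 brickbody 867 x [-23.4  27.2] y [-59.1  58.2] rect [639.7 127.3] [ 51.5 119.5] 16.6 z 31.3
time: 4.03
position: [0.4586, 0.1477, 0.0518]
tool_rot: [2.425, 1.996, 0.003]
ft_force: [0.8, 0.2, -0.6]
grip_width: 1.0
grip_force: 0.0
t 4.03 pos [458.6 147.7  51.8] shift [ 0.2 -0.7  4.8] turn [ 0.08 -0.05  0.21] ft [ 0.8  0.2 -0.6] grip 87.0 0.0
```

```bash
python3 -m handwheel '[[0.03,0,0,0,0,0,0],[0.015,0,0,0,0,0,0],[0.0,0,0,0,0,0,0],[0,0,0,0,0,0,0],[0,0,0,0,0,0,0],[0,0,0,0,0,0,0],[0,0,0,0,0,0,0]]' 30
python3 -c "
from h import *
to([.458,.148,.15],-11.3)"
```

```text
time: 4.9
position: [0.4576, 0.1472, 0.0505]
tool_rot: [-2.425, -1.997, 0.0]
ft_force: [-0.4, 0.2, 0.6]
grip_width: 0.288
grip_force: 0.0
t 4.9 pos [457.6 147.2  50.5] shift [  0.8   0.2 -99.5] turn [-0.01  0.01  0.24] ft [-0.4  0.2  0.6] grip 25.0 0.0
```

Fingers are still closing.

```bash
python3 -m handwheel '[[0,0,0,0,0,0,0],[0,0,0,0,0,0,0],[0,0,0,0,0,0,0],[0,0,0,0,0,0,0],[0,0,0,0,0,0,0]]' 30
python3 -m handwheel '[[0,0,0,-0.01,0,0,0],[0,0,0,-0.015,0,0,0],[0,0,0,-0.02,0,0,0],[0,0,0,-0.02,0,0,0],[0,0,0,-0.02,0,0,0],[0,0,0,-0.015,0,0,0],[0,0,0,0,0,0,0],[0,0,0,0,0,0,0]]'
python3 - <<'E'
from h import *
to([.458,.148,.15],-11.3)
im,d,ci=grab("side"); P=cloud(d,ci)
local(P,[.458,.148],-11.3,.03,.07,.11,.19,"div")
c=cv2.resize(im[200:480,240:480],None,fx=2,fy=2);cv2.imwrite("pics/s1.png",c)
E
```

```text
time: 5.52
position: [0.4576, 0.1472, 0.0505]
tool_rot: [2.425, 1.997, -0.0]
ft_force: [0.3, 0.6, -0.4]
grip_width: 0.087
grip_force: 30.0
time: 6.52
position: [0.4573, 0.147, 0.1501]
tool_rot: [-2.425, -1.997, 0.001]
ft_force: [0.1, 0.1, -1.8]
grip_width: 0.09
grip_force: 30.0
t 6.53 pos [457.3 147.  150.1] shift [1.1 0.5 0.1] turn [-0.04  0.03  0.23] ft [ 0.1  0.1 -1.8] grip 7.8 30.0
div 1008 x [-14.9  14.6] y [-54.  62.] rect [457.1 151.2] [117.5  33.2] 65.5 z 160.5
```

View pics/s1.png

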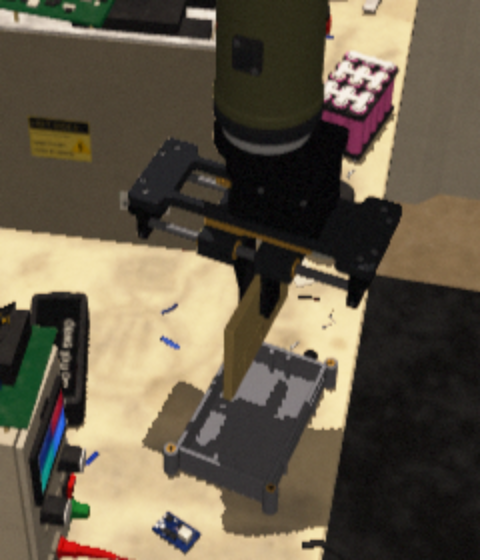

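The divider is out of the slots (crop (250,345)), held level, 7.8 mm at the pads. Now I'll turn it to the brick's direction, move over, then tilt.

```bash
python3 -m handwheel '[[0,0,0,-0.01,0,0,-8.8],[0,0,0,-0.01,0,0,-8.8],[0,0,0,-0.01,0,0,-8.8],[0,0,0,0,0,0,0]]'
python3 - <<'E'
from h import *
to([.6136,.1204,.17],15.2)
im,d,ci=grab("wrist"); P=cloud(d,ci)
local(P,[.638,.127],15.2,.036,.060,.028,.036,"brickbody")
local(P,[.4575,.147],15.2,.02,.08,.15,.19,"div")
E
```

```text
time: 7.08
position: [0.4577, 0.1473, 0.1804]
tool_rot: [-1.907, -2.496, -0.0]
ft_force: [-0.0, 0.1, -1.4]
grip_width: 0.091
grip_force: 30.0
t 7.08 pos [457.7 147.3 180.4] shift [-66.9 143.3  10.4] turn [ 0.   -0.01  0.04] ft [-0.   0.1 -1.4] grip 7.9 30.0
brickbody 3736 x [-21.8  29.5] y [-59.2  59.8] rect [641.6 128.1] [ 52.7 120.2] 14.6 z 31.9
div 235 x [-10.9  14.3] y [ 9.3 62.7] rect [454.2 182.1] [25.  54.3] 4.8 z 185.2
```

```bash
python3 -m handwheel '[[0,-0.0167,0.0358,0.0025,0,0,0],[0,-0.0167,0.0358,0.0025,0,0,0],[0,-0.0167,0.0358,0.0025,0,0,0],[0,-0.0167,0.0358,0.0025,0,0,0],[0,0,0,0,7,0,0],[0,0,0,0,7,0,0],[0,0,0,0,0,0,0]]'
python3 - <<'E'
from h import *
to([.6136,.1204,.0461],15.2)
P=cloud(*grab("wrist")[1:])
local(P,[.638,.127],15.2,.036,.060,.028,.036,"brickbody")
P=cloud(*grab("side")[1:])
local(P,[.62,.122],15.2,.04,.08,.10,.20,"board")
E
```

```text
time: 8.0
position: [0.6136, 0.1212, 0.1665]
tool_rot: [-1.806, -2.364, 0.294]
ft_force: [0.2, -0.6, -1.5]
grip_width: 0.09
grip_force: 30.0
t 8.0 pos [613.6 121.2 166.5] shift [ -1.   29.4 116.8] turn [-14.26  -0.1    0.05] ft [ 0.2 -0.6 -1.5] grip 7.8 30.0
brickbody 6281 x [-21.3  29.9] y [-25.3  59.8] rect [637.8 143.8] [51.9 87.5] 14.9 z 31.9
board 940 x [-21.4  13.9] y [-57.   64.5] rect [616.8 124.6] [ 38.2 123.5] 15.3 z 168.4
```

```bash
python3 -m handwheel '[[0,0,0.007,0.028,0,0,0],[0,0,0.007,0.028,0,0,0],[0,0,0.007,0.028,0,0,0],[0,-0.001,0.007,0.028,0,0,0],[0,0,0,0,0,0,0],[0,0,0,0,0,0,0]]'
python3 - <<'E'
from h import *
to([.6136,.1204,.0461],15.2)
im,d,ci=grab("side"); P=cloud(d,ci)
b=local(P,[.62,.122],15.2,.05,.056,.036,.075,"board")
local(P,[.64,.1276],15.2,.036,.060,.028,.036,"brick")
cv2.imwrite("pics/s2.png",cv2.resize(im[200:460,180:440],None,fx=2.3,fy=2.3))
E
```

```text
time: 8.85
position: [0.6142, 0.1198, 0.0571]
tool_rot: [-1.809, -2.371, 0.288]
ft_force: [0.0, -0.3, -0.8]
grip_width: 0.086
grip_force: 30.0
t 8.85 pos [614.2 119.8  57.1] shift [ 0.8  2.2 10.8] turn [-13.84   0.05   0.11] ft [ 0.  -0.3 -0.8] grip 7.5 30.0
board 249 x [-17.8   9.4] y [-48.4  55.5] rect [616. 123.] [ 28.3 107. ] 13.7 z 59.1
brick 432 x [-36.   26.1] y [-53.1  59.8] rect [634.8 128.7] [ 62.6 114.9] 15.2 z 31.4
```

View pics/s2.png

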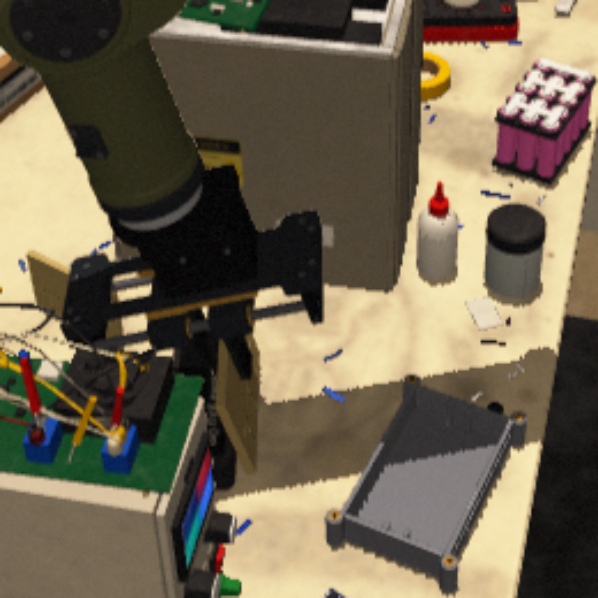

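The board at crop (240,410) is tilted, still a centimetre above the bench beside the brick. The small board at (50,280) appears near the gripper's far end, so I'll check its distance.

```bash
python3 - <<'E'
from h import *
for n in ("top0","side0"):
    P=np.load(n+".npz")["P"]
    q=P[(P[...,2]>.02)&(P[...,2]<.15)&(P[...,0]>.68)&(P[...,0]<.82)&(P[...,1]>-.02)&(P[...,1]<.12)]
    print(n,len(q),np.round(np.percentile(q,[1,10,50,90,99],axis=0)*1000))
E
python3 -m handwheel '[[0,0,0.0012,0.005,0,0,0],[0,0,0.0008,0.003,0,0,0],[0,0,0,0,0,0,0],[0,0,0,0,0,0,0]]'
python3 -c "
from h import *
to([.6136,.1204,.0461],15.2)"
```

```text
top0 228 [[731.  36.  20.]
 [738.  39.  25.]
 [773.  51.  57.]
 [809.  62.  62.]
 [818.  66.  64.]]
side0 632 [[733.  39.  21.]
 [739.  44.  25.]
 [773.  55.  44.]
 [811.  66.  61.]
 [819.  69.  63.]]
time: 9.4
position: [0.6138, 0.1198, 0.0468]
tool_rot: [-1.807, -2.369, 0.291]
ft_force: [0.5, 0.5, -0.6]
grip_width: 0.096
grip_force: 30.0
t 9.4 pos [613.8 119.8  46.8] shift [0.6 0.1 0.7] turn [-1.4e+01  1.0e-02  1.4e-01] ft [ 0.5  0.5 -0.6] grip 8.3 30.0
```

```bash
python3 -m handwheel '[[0,0,0.0003,0.001,0,0,0],[0,0,0,0,0,0,0],[0,0,0,0,0,0,0]]'; python3 -m handwheel '[[0,0,0.0003,0.001,0,0,0],[0,0,0,0,0,0,0],[0,0,0,0,0,0,0]]'
```

```text
time: 9.78
position: [0.614, 0.1199, 0.0461]
tool_rot: [-1.807, -2.369, 0.291]
ft_force: [-0.3, 0.3, 1.4]
grip_width: 0.09
grip_force: 30.0
time: 10.15
position: [0.6141, 0.1199, 0.046]
tool_rot: [-1.807, -2.37, 0.291]
ft_force: [-1.3, -1.0, 5.4]
grip_width: 0.091
grip_force: 30.0
```

```bash
python3 -m handwheel '[[0.012,0,0,0,0,0,0],[0.016,0,0,0,0,0,0],[0.02,0,0,0,0,0,0],[0.025,0,0,0,0,0,0],[0.03,0,0,0,0,0,0],[0.03,0,0,0,0,0,0]]'
python3 - <<'E'
from h import *
to([.6136,.1204,.0461],15.2)
P=cloud(*grab("side")[1:])
b=local(P,[.62,.122],15.2,.05,.056,.036,.085,"board")
E
```

```text
time: 10.9
position: [0.6139, 0.1198, 0.0447]
tool_rot: [-1.807, -2.369, 0.291]
ft_force: [-1.4, 0.2, -0.9]
grip_width: 0.336
grip_force: 0.0
t 10.9 pos [613.9 119.8  44.7] shift [ 0.7 -0.4 -1.3] turn [-14.     0.02   0.14] ft [-1.4  0.2 -0.9] grip 29.2 0.0
board 730 x [-28.2  29.7] y [-34.7  55.3] rect [616.6 132.5] [84.7 62.1] 76.1 z 66.3
```

Released; retract straight along the board axis, then look.

```bash
python3 -m handwheel '[[0.03,0,0,-0.01,0,0,0],[0.03,0,0,-0.02,0,0,0],[0.03,0,0,-0.03,0,0,0],[0.03,0,0,-0.03,0,0,0],[0.03,0,0,-0.03,0,0,0],[0.06,0,0,-0.03,-7,0,0],[0.087,0,0,-0.03,-7,0,0],[0.087,0,0,0,0,0,0]]'
python3 - <<'E'
from h import *
to([.58,.12,.22],15.2)
im,d,ci=grab("side"); P=cloud(d,ci)
cv2.imwrite("pics/s3.png",cv2.resize(im[230:460,200:430],None,fx=2.5,fy=2.5))
for n,P in (("side",P),("top",cloud(*grab("top")[1:])),("wrist",cloud(*grab("wrist")[1:]))):
    for lo in (.005,.038,.045,.053,.061,.069,.076): local(P,[.62,.122],15.2,.05,.062,lo,lo+.008,n+" z%d"%(lo*1000))
    local(P,[.64,.1276],15.2,.036,.060,.028,.034,"brick")
E
```

```text
time: 11.95
position: [0.6532, 0.1312, 0.2261]
tool_rot: [1.9, 2.493, 0.008]
ft_force: [0.2, 0.6, -0.7]
grip_width: 0.6
grip_force: 0.0
t 11.95 pos [653.2 131.2 226.1] shift [  8.6 -73.6   5.5] turn [0.49 0.13 0.16] ft [ 0.2  0.6 -0.7] grip 52.2 0.0
side z5 101 x [-26.2  -3.2] y [-55.7  61.8] rect [599.4 120.7] [ 19.6 118.1] 6.6 z 9.1
side z38 98 x [-11.3  -2. ] y [-61.2  61.7] rect [611.  119.5] [  8.7 123.4] 12.3 z 41.4
side z45 112 x [-9.4  0.3] y [-58.1  61.5] rect [612.2 121.6] [  9.8 120.5] 11.4 z 49.5
side z53 99 x [-6.7  1.4] y [-57.1  61.3] rect [614.8 122.8] [  8.  118.5] 12.3 z 57.5
side z61 105 x [-4.8  4.3] y [-59.1  61.4] rect [619.9 122.8] [  9.8 121.4] 15.1 z 65.4
side z69 169 x [-2.7  8.3] y [-59.2  61.9] rect [622.4 123.9] [ 11.  121.3] 15.2 z 74.7
side z76 218 x [-0.3  8. ] y [-59.2  61. ] rect [623.4 123.7] [  8.5 121.4] 15.3 z 78.1
brick 498 x [-34.9  25.9] y [-59.8  59. ] rect [635.3 126.3] [ 60.8 120.8] 16.4 z 31.2
top z5 44 x [-44.1  39. ] y [-61.8   2.6] rect [625.8  78. ] [43.5 89.1] 59.0 z 8.6
top z38 34 x [-13.4  -7.1] y [-59.7  -0.8] rect [617.2  89.5] [ 
[... 538 characters left out ...]
113 x [-19.3 -14.7] y [-57.3  61.9] rect [602.2 119.2] [  4.6 120.1] 13.8 z 8.2
wrist z38 151 x [-9.8 -7.2] y [-58.1  61.3] rect [611.4 121.3] [  2.6 119.5] 15.2 z 41.9
wrist z45 162 x [-7.7 -5.4] y [-57.3  61.3] rect [613.2 122.1] [  2.3 119. ] 15.2 z 49.1
wrist z53 169 x [-5.5 -3.1] y [-57.2  60.7] rect [615.5 122.4] [  2.4 119.8] 15.1 z 57.1
wrist z61 193 x [-3.1 -0.7] y [-58.   61.5] rect [617.7 123.1] [  2.6 119.8] 15.4 z 64.7
wrist z69 302 x [-0.9  9.5] y [-57.4  61.7] rect [623.8 124.5] [ 10.5 120.6] 15.2 z 75.2
wrist z76 1186 x [1.2 9.5] y [-58.9  61.7] rect [624.8 124.6] [  8.6 121.1] 15.2 z 78.4
brick 4789 x [-33.   27.8] y [-59.4  59.1] rect [637.2 126.8] [ 62.1 119.8] 15.0 z 32.0
```

View pics/s3.png

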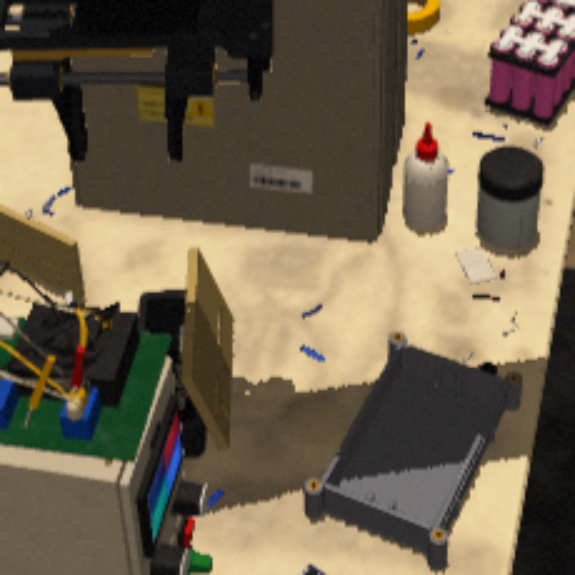

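The board at crop (205,350) stands on its lower edge, leaning about 16° against the brick's -x face, parallel to it. The case is empty. On to the block.

```bash
python3 - <<'E'
from h import *
R=to([.46,.13,.26],15.2)
E
```

```text
t 12.1 pos [652.5 130.  220.3] shift [  50.8 -185.7  -39.6] turn [-0.03  0.03  0.12] ft [-0.  -0.2 -0.2] grip 64.3 0.0
```

```bash
python3 -m handwheel '[[0.087,0.010,-0.037,-0.008,0,0,0],[0.087,0.010,-0.037,-0.008,0,0,0],[0.087,0.010,-0.037,-0.008,0,0,0],[0.087,0.010,-0.037,-0.008,0,0,0],[0.087,0.010,-0.037,-0.008,0,0,0],[0.087,0,0,0,0,0,10.2],[0.087,0,0,0,0,0,10.2],[0.087,0,0,0,0,0,10.3],[0.087,0,0,0,0,0,0]]'
python3 - <<'E'
from h import *
P=cloud(*grab("wrist")[1:])
q=local(P,[.458,.148],-11.4,.05,.078,.024,.033,"rim")
# inner wall: points on rim/inside per side; use rim band edges
a=np.radians(-11.4);ex=np.array([np.cos(a),np.sin(a)]);ey=np.array([-ex[1],ex[0]])
for n,P in (("wrist",P),("top",cloud(*grab("top")[1:])),("side",cloud(*grab("side")[1:]))):
    q=P[np.isfinite(P[...,2])];d=q[:,:2]-[.458,.148];x=d@ex*1000;y=d@ey*1000;z=q[:,2]
    m=(z>.0255)&(z<.031)&(abs(y)<45)
    r=m&(x>30)&(x<50); l=m&(x<-30)&(x>-50); print(n,"x walls",np.round(np.percentile(x[l],[5,50,95]),1),np.round(np.percentile(x[r],[5,50,95]),1),end=" ")
    for s in(r,l): f=np.polyfit(y[s],x[s],1); print("yaw err",round(-np.degrees(f[0]),2),end=" ")
    m=(z>.0255)&(z<.031)&(abs(x)<25)
    r=m&(y>55)&(y<75); l=m&(y<-55)&(y>-75); print("y walls",np.round(np.percentile(y[l],[5,50,95]),1),np.round(np.percentile(y[r],[5,50,95]),1))
R=to([.46,-.26,.26],-15.5)
E
```

```text
time: 13.22
position: [0.4606, 0.1297, 0.2595]
tool_rot: [-2.495, -1.906, 0.002]
ft_force: [-0.3, 0.2, 1.1]
grip_width: 1.006
grip_force: 0.0
rim 1875 x [-47.5  49.6] y [-73.8  76.1] rect [458.6 148.8] [152.2  98.8] 78.6 z 28.4
wrist x walls [-40.3 -38.5 -36.7] [39.4 41.2 43.1] yaw err -0.05 yaw err -0.07 y walls [-66.5 -64.  -58. ] [60.9 66.4 68.6]
top x walls [-43.3 -41.7 -39.8] [36.7 38.3 40.2] yaw err -0.6 yaw err 0.29 y walls [-68.8 -66.5 -62.8] [60.5 64.6 67.1]
side x walls [-41.8 -39.7 -37.7] [38.3 40.1 42.1] yaw err 0.05 yaw err -0.07 y walls [-68.1 -64.8 -58. ] [59.9 66.1 68.5]
t 13.38 pos [460.7 129.7 259.7] shift [-376.3  101.4   -0.5] turn [-0.08 -0.01  0.31] ft [ 0.1 -0.2 -0.3] grip 86.8 0.0
```

```bash
python3 -m handwheel '[[0.087,-0.0418,0.0113,0,0,0,0],[0.087,-0.0418,0.0113,0,0,0,0],[0.087,-0.0418,0.0113,0,0,0,0],[0.087,-0.0418,0.0113,0,0,0,0],[0.087,-0.0418,0.0113,0,0,0,0],[0.087,-0.0418,0.0113,0,0,0,0],[0.087,-0.0418,0.0113,0,0,0,0],[0.087,-0.0418,0.0113,0,0,0,0],[0.087,-0.0418,0.0113,0,0,0,0],[0.087,0,0,0,0,0,0],[0.087,0,0,0,0,0,0]]'
python3 - <<'E'
from h import *
for n in ("wrist","top","side"):
    P=cloud(*grab(n)[1:])
    local(P,[.4295,-.271],-15.5,.04,.06,.055,.073,n+" block")
    local(P,[.4295,-.271],-15.5,.04,.06,.052,.0615,n+" block spacer")
to([.4295,-.271,.15],-15.5)
E
```

```text
time: 14.75
position: [0.4593, -0.2593, 0.2597]
tool_rot: [-2.496, -1.906, -0.001]
ft_force: [0.7, -0.8, -1.1]
grip_width: 1.001
grip_force: 0.0
wrist block 5290 x [-28.9  32. ] y [-50.6  50.8] rect [ 430.9 -271.5] [103.9  62.9] 74.6 z 66.0
wrist block spacer 532 x [-29.3  32.3] y [-50.7  51.7] rect [ 431.2 -271.1] [102.8  62.6] 74.4 z 59.7
top block 864 x [-31.9  29.2] y [-26.6  49.3] rect [ 431.2 -259.3] [77.9 62.8] 74.3 z 65.0
top block spacer 138 x [-32.6  29. ] y [-26.9  49.4] rect [ 431.  -259.7] [77.3 62. ] 75.0 z 59.8
side block 906 x [-30.9  31.3] y [-47.5  52.4] rect [ 430.6 -269.2] [103.1  64. ] 74.9 z 64.5
side block spacer 210 x [-30.9  32.6] y [-46.7  53. ] rect [ 431.  -268.2] [100.9  63.8] 74.9 z 59.0
t 14.9 pos [ 459.6 -258.7  260.2] shift [-19.8 -25.8 110.2] turn [ 0.  -0.   0.3] ft [-0.3 -0.2 -0.7] grip 87.3 0.0
```

```bash
python3 -m handwheel '[[0.087,-0.0097,-0.0128,0,0,0,0.2],[0.087,-0.0097,-0.0128,0.03,0,0,0],[0.087,0,0,0.04,0,0,0],[0.087,0,0,0.04,0,0,0],[0.087,0,0,0.04,0,0,0],[0.087,0,0,0,0,0,0],[0.087,0,0,0,0,0,0]]'
python3 -c "
from h import *
to([.4297,-.2713,.038],-15.4)"
```

```text
time: 15.78
position: [0.4298, -0.2726, 0.1118]
tool_rot: [2.5, 1.899, 0.001]
ft_force: [-0.3, -0.1, -0.2]
grip_width: 1.0
grip_force: 0.0
t 15.78 pos [ 429.8 -272.6  111.8] shift [ 1.3 -0.6 73.8] turn [ 0.11  0.06 -0.17] ft [-0.3 -0.1 -0.2] grip 87.0 0.0
```

```bash
python3 -m handwheel '[[0.087,0.001,-0.0005,0.02,0,0,0],[0.087,0,0,0.02,0,0,0],[0.087,0,0,0.02,0,0,0],[0.087,0,0,0.013,0,0,0],[0.087,0,0,0,0,0,0]]'
python3 -m handwheel '[[0.05,0,0,0,0,0,0],[0.05,0,0,0,0,0,0],[0.05,0,0,0,0,0,0],[0.05,0,0,0,0,0,0],[0.05,0,0,0,0,0,0],[0.05,0,0,0,0,0,0]]' 45
python3 -c "
from h import *
to([.4297,-.2713,.038],-15.4)"
```

```text
time: 16.4
position: [0.4292, -0.2711, 0.0375]
tool_rot: [2.502, 1.9, -0.0]
ft_force: [0.2, 0.8, -0.1]
grip_width: 1.002
grip_force: 0.0
time: 17.15
position: [0.4295, -0.2711, 0.0375]
tool_rot: [2.501, 1.9, 0.0]
ft_force: [-0.4, -0.7, 2.4]
grip_width: 0.694
grip_force: 45.0
t 17.15 pos [ 429.5 -271.1   37.5] shift [-0.2  0.2 -0.5] turn [ 0.05  0.02 -0.16] ft [-0.4 -0.7  2.4] grip 60.4 45.0
```

```bash
python3 -m handwheel '[[0.04,0,0,-0.005,0,0,0],[0.04,0,0,-0.01,0,0,0],[0.04,0,0,-0.02,0,0,0],[0.04,0,0,-0.025,0,0,0],[0.04,0,0,-0.03,0,0,0],[0.04,0,0,-0.03,0,0,0],[0.04,0,0,-0.03,0,0,0],[0.04,0,0,-0.03,0,0,0],[0.04,0,0,-0.025,0,0,0],[0.04,0,0,-0.01,0,0,0],[0.04,0,0,0,0,0,0]]' 45
python3 - <<'E'
from h import *
to([.458,.148,.25],-11.4)
P=cloud(*grab("side")[1:])
s=ctrl.get_state()
local(P,s["position"][:2],-15.4,.034,.056,.255,.285,"block top")
E
```

```text
time: 18.52
position: [0.429, -0.2708, 0.252]
tool_rot: [2.502, 1.9, -0.0]
ft_force: [0.1, -0.4, -7.5]
grip_width: 0.693
grip_force: 45.0
t 18.52 pos [ 429.  -270.8  252. ] shift [411.2 -84.4   1.9] turn [ 0.    0.01 -4.16] ft [ 0.1 -0.4 -7.5] grip 60.3 45.0
block top 1086 x [-32.9  32.8] y [-46.3  52.8] rect [ 428.8 -269.5] [104.9  67.5] 75.3 z 278.3
```

```bash
python3 -m handwheel '[[0.04,0.02,-0.004,0,0,0,0],[0.04,0.037,-0.0076,0,0,0,0],[0.04,0.04,-0.0082,0,0,0,0],[0.04,0.04,-0.0082,0,0,0,0],[0.04,0.04,-0.0082,0,0,0,0],[0.04,0.04,-0.0082,0,0,0,0],[0.04,0.04,-0.0082,0,0,0,0],[0.04,0.04,-0.0082,0,0,0,0],[0.04,0.04,-0.0082,0,0,0,0],[0.04,0.037,-0.0076,0,0,0,0],[0.04,0.025,-0.0052,0,0,0,0],[0.04,0.012,-0.0026,0,0,0,0]]'
python3 -m handwheel '[[0.04,0,0,0,0,0,-2.1],[0.04,0,0,0,0,0,-2.1],[0.04,0,0,0,0,0,0],[0.04,0,0,0,0,0,0]]'
python3 - <<'E'
from h import *
R=to([.458,.148,.15],-11.4)
for n in("side","top"):
    P=cloud(*grab(n)[1:])
    local(P,[.458,.148],-11.4,.036,.056,.274,.285,n+" block top")
    local(P,[.458,.148],-11.4,.036,.056,.264,.285,n+" block top2")
E
```

```text
time: 20.08
position: [0.4566, 0.1502, 0.2513]
tool_rot: [-2.497, -1.904, 0.002]
ft_force: [-0.0, 0.1, -6.6]
grip_width: 0.695
grip_force: 45.0
time: 20.58
position: [0.4582, 0.147, 0.252]
tool_rot: [2.432, 1.989, -0.0]
ft_force: [0.5, 0.1, -5.7]
grip_width: 0.696
grip_force: 45.0
t 20.57 pos [458.2 147.  252. ] shift [  1.   -0.4 102. ] turn [ 0.    0.02 -0.05] ft [ 0.5  0.1 -5.7] grip 60.5 45.0
side block top 1633 x [-33.3  33.6] y [-48.  50.] rect [457.4 148. ] [104.6  71.2] 75.2 z 279.9
side block top2 1899 x [-34.5  34.1] y [-48.   50.1] rect [457.3 148. ] [104.6  71.3] 75.2 z 279.4
top block top 712 x [-31.2  28.9] y [-53.5  46.5] rect [453.9 144.6] [103.3  63.5] 82.1 z 279.3
top block top2 801 x [-31.2  29.4] y [-53.5  48.6] rect [453.5 144.8] [103.6  64.6] 82.1 z 278.8
```

```bash
python3 -m handwheel '[[0.04,0.001,0,0.02,0,0,0],[0.04,0,0,0.03,0,0,0],[0.04,0,0,0.03,0,0,0],[0.04,0,0,0.03,0,0,0],[0.04,0,0,0.03,0,0,0],[0.04,0,0,0.02,0,0,0],[0.04,0,0,0,0,0,0],[0.04,0,0,0,0,0,0]]'
cat > chk.py <<'E'
from h import *
R=to([.458,.148,.0465],-11.4)
tz=ctrl.get_state()["position"][2]; b=tz-.0375
a=np.radians(-11.4);ex=np.array([np.cos(a),np.sin(a)]);ey=np.array([-ex[1],ex[0]])
for n in("side","top"):
    im,d,ci=grab(n); P=cloud(d,ci)
    q=P[np.isfinite(P[...,2])];d=q[:,:2]-[.458,.148];x=d@ex*1000;y=d@ey*1000;z=q[:,2]
    m=(z>b+.061)&(z<b+.071)&(abs(x)<36)&(abs(y)<58)
    e=np.percentile(x[m&(y>18)],[1,99]); e2=np.percentile(x[m&(y<-18)],[1,99]); f=np.percentile(y[m],[1,99])
    c1=cv2.minAreaRect(np.stack([x,y],1)[m].astype(np.float32))
    print(n,"z",round(np.median(z[m])*1000-b*1000,1),"x y+",np.round(e,1),"x y-",np.round(e2,1),"y",np.round(f,1),"rect",np.round(c1[0],1),np.round(c1[1],1),round(c1[2],1))
    w=(z>.0255)&(z<.031)&(abs(y)<62)
    for s in (w&(x>37)&(x<48),w&(x<-37)&(x>-48)): print("   wall x",np.round(np.percentile(x[s],[5,50,95]),1) if s.sum()>5 else s.sum(),end="")
    w=(z>.0255)&(z<.031)&(abs(x)<25)
    for s in (w&(y>62)&(y<75),w&(y<-62)&(y>-75)): print("   wall y",np.round(np.percentile(y[s],[5,50,95]),1) if s.sum()>5 else s.sum(),end="")
    print()
    if n=="side": cv2.imwrite("pics/s_chk_%d.png"%(tz*1000),cv2.resize(im[270:480,270:440],None,fx=2.8,fy=2.8))
E
python3 chk.py
```

```text
time: 21.68
position: [0.4591, 0.1489, 0.093]
tool_rot: [2.43, 1.99, 0.002]
ft_force: [0.8, 0.7, -6.0]
grip_width: 0.7
grip_force: 45.0
t 21.68 pos [459.1 148.9  93. ] shift [-1.1 -1.  46.5] turn [ 0.08 -0.04  0.02] ft [ 0.8  0.7 -6. ] grip 60.9 45.0
side z 65.0 x y+ [-28.3  30.8] x y- [-14.   29.1] y [-37.6  51.2] rect [-0.1  5.7] [93.9 71.4] 89.5
   wall x [37.8 39.8 41.9]   wall x [-41.7 -39.9 -37.9]   wall y [63.7 66.3 68.4]   wall y 4
top z 65.1 x y+ [20.1 28.1] x y- [-29.6  28.7] y [-51.7  47.6] rect [-1.4 -1.9] [ 60.5 103.3] 1.9
   wall x [37.1 38.5 40.8]   wall x [-43.4 -41.3 -39.5]   wall y 0   wall y [-68.9 -67.  -64.6]
```

```bash
ls pics
```

```text
crop1.png
s1.png
s2.png
s3.png
s_chk_93.png
side0.png
top0.png
w1.png
```

```bash
python3 -m handwheel '[[0.04,-0.0004,-0.001,0.01,0,0,0],[0.04,0,0,0.01,0,0,0],[0.04,0,0,0.008,0,0,0],[0.04,0,0,0.005,0,0,0],[0.04,0,0,0,0,0,0],[0.04,0,0,0,0,0,0]]'
python3 chk.py
```

```text
time: 22.52
position: [0.4574, 0.1487, 0.0592]
tool_rot: [2.43, 1.991, 0.001]
ft_force: [-0.6, 0.2, -5.8]
grip_width: 0.7
grip_force: 45.0
t 22.52 pos [457.4 148.7  59.2] shift [-0.6  0.7 12.7] turn [ 0.02 -0.01  0.04] ft [-0.6  0.2 -5.8] grip 60.9 45.0
side z 65.1 x y+ [-30.6  29. ] x y- [-16.6  28.9] y [-35.5  50.5] rect [0.2 8.6] [70.6 92.7] 9.6
   wall x [38.4 40.1 42.1]   wall x [-41.6 -39.8 -37.9]   wall y [63.2 66.7 69.1]   wall y 0
top z 64.9 x y+ [18.  26.1] x y- [-31.2  27.4] y [-52.3  46.7] rect [-3.3 -2.4] [ 60.8 101.9] 2.2
   wall x [37.3 38.8 40.6]   wall x [-43.3 -41.5 -39.9]   wall y [62.7 64.6 66.5]   wall y [-68.6 -67.  -65. ]
```

```bash
python3 -m handwheel '[[0.04,0.0003,0.0006,0.003,0,0,0],[0.04,0,0,0.003,0,0,0],[0.04,0,0,0.003,0,0,0],[0.04,0,0,0.0025,0,0,0],[0.04,0,0,0.001,0,0,0],[0.04,0,0,0,0,0,0],[0.04,0,0,0,0,0,0],[0.04,0,0,0,0,0,0]]'
python3 chk.py
python3 - <<'E'
from h import *
s=ctrl.get_state(); print(np.round(s["position"],4),np.round(s["ft_force"],1),np.round(s["torque"],2),s["time"])
im,d,ci=grab("side");P=cloud(d,ci)
cv2.imwrite("pics/fin.png",cv2.resize(im[200:470,180:450],None,fx=2.2,fy=2.2))
local(P,[.62,.122],15.2,.05,.062,.061,.069,"div z65"); local(P,[.62,.122],15.2,.05,.062,.038,.046,"div z42")
rect(P,.06,.08,(.38,.47,-.13,-.03),"jar")
E
```

```text
time: 23.62
position: [0.4579, 0.1487, 0.0467]
tool_rot: [2.43, 1.99, 0.0]
ft_force: [0.4, -0.7, -5.9]
grip_width: 0.699
grip_force: 45.0
t 23.62 pos [457.9 148.7  46.7] shift [-0.7  0.2  0.2] turn [0.01 0.   0.04] ft [ 0.4 -0.7 -5.9] grip 60.8 45.0
side z 65.1 x y+ [-30.   29.1] x y- [-16.5  29.7] y [-33.9  50.5] rect [0.2 7.1] [70.9 90.4] 2.4
   wall x [38.5 39.9 42.4]   wall x [-41.7 -39.9 -37.7]   wall y [63.1 66.4 68.5]   wall y 0
top z 65.0 x y+ [17.6 26.4] x y- [-30.5  28.3] y [-52.6  46.6] rect [-2.3 -2.6] [ 60.7 102.7] 1.7
   wall x [37.1 38.9 40.3]   wall x [-43.4 -41.6 -39.8]   wall y [63.5 64.7 66.4]   wall y [-68.6 -66.5 -64.5]
[0.4579 0.1487 0.0466] [-0.9 -0.2 -6.7] [ 0.01 -0.07  0.03] 23.725
div z65 111 x [-5.2  4.5] y [-60.5  61.8] rect [617.1 121.4] [  9.6 123.4] 11.8 z 65.1
div z42 105 x [-11.7  -2.6] y [-59.7  61.5] rect [610.5 119.6] [  9.6 123.3] 11.9 z 42.1
jar 341 c [426.7 -83.5] LxW 49.9 38.9 long dir -76.3 z med 68.3 z rng [61.2 71.8]
```

View pics/fin.png

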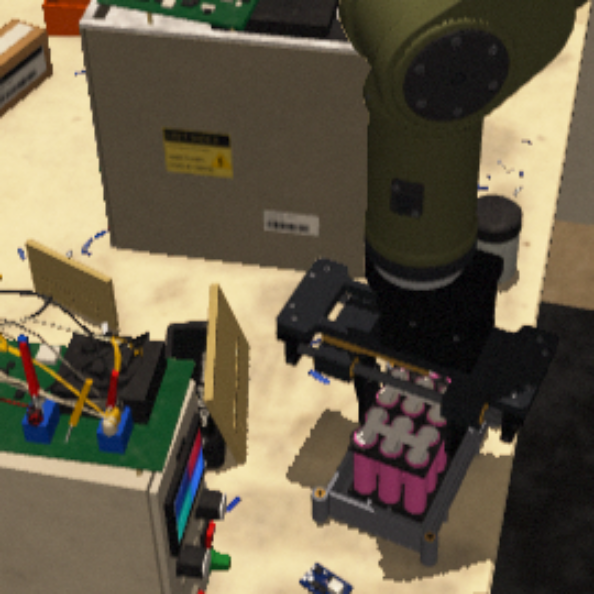

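The final view shows the block in the bay at crop (400,455), clear of the walls all round. The divider leans on the brick at (225,370) and the jar stands at (500,240). The wrist still carries the full weight with no contact, and the underside is about 5 mm above the floor, so I'm handing in.

```bash
python3 -c "
from bench import ctrl
print(ctrl.close_job())"
```

```text
the job is handed in; nothing more can be done
None
```

The job is handed in at about 24 s: the divider leans about 16° against the brick, and the cell block is held within about 1 mm of centre in the bay, its underside about 5 mm above the floor; the jar measured unmoved, but the arm hid the bottle in the last view.

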